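# Load and start the chimney tumbler

### The job

Put every loose capped chimney block on the bench into the open tumbler bowl, then set the lid on the bowl and press it down until it is fully home and level on the rim. Only then start the machine: press the three buttons on the control box all the way down, one at a time, first the small round one, then the square one, then the large round one. Do not knock over the glue bottle or the jar.

Things in the scene. Friction and masses are not known exactly. Their poses are not given: they have to be found in the camera images.
- chimney1_mid (a point): a loose bird-feeder chimney of bare softwood, 70 g, standing upright on the bench: a square post 36 x 36 x 50 mm with a wider square cap 46 x 46 x 14 mm on top, 64 mm high in all. Two to four of the four are there (None if absent). This point is on its axis half-way up, 32 mm above its underside; z is up along its axis, x and y are square to its faces.
- chimney2_mid (a point): a loose bird-feeder chimney of bare softwood, 70 g, standing upright on the bench: a square post 36 x 36 x 50 mm with a wider square cap 46 x 46 x 14 mm on top, 64 mm high in all. Two to four of the four are there (None if absent). This point is on its axis half-way up, 32 mm above its underside; z is up along its axis, x and y are square to its faces.
- chimney3_mid (a point): a loose bird-feeder chimney of bare softwood, 70 g, standing upright on the bench: a square post 36 x 36 x 50 mm with a wider square cap 46 x 46 x 14 mm on top, 64 mm high in all. Two to four of the four are there (None if absent). This point is on its axis half-way up, 32 mm above its underside; z is up along its axis, x and y are square to its faces.
- chimney4_mid (a point): a loose bird-feeder chimney of bare softwood, 70 g, standing upright on the bench: a square post 36 x 36 x 50 mm with a wider square cap 46 x 46 x 14 mm on top, 64 mm high in all. Two to four of the four are there (None if absent). This point is on its axis half-way up, 32 mm above its underside; z is up along its axis, x and y are square to its faces.
- tub_rim (a point): the tumbler: an open round grey bowl on a grey plinth, fixed to the bench. This point is the centre of the bowl's mouth at the height of the rim, 160 mm above the bench; z up. Mouth 184 mm across inside, 196 mm outside; inner floor 120 mm below the rim. Four sprung steel balls (6 mm radius) stand 12 mm into the mouth, 8 mm below the rim, on the diagonals of this point's x and y.
- lid_knob (a point): centre of the lid's upright round wooden knob (36 mm across, 40 mm high), on the lid's axis: 20 mm below the knob's top, 30 mm above the disc's underside, 54 mm above the underside of the plug; z up along the axis. When the lid is seated this point is 30 mm above the rim; a lid merely set on the bowl rests on the sprung balls, 6 to 15 mm too high.
- lid: the loose lid, 150 g, lying flat, knob up: a plywood disc 204 mm across and 10 mm thick with a tapered black plug 24 mm deep below (170 mm across, narrowing to 154 mm at its foot). Origin at the centre of the plug's underside, z up. Set on the bowl, it needs a push of about 8 to 13 N straight down on the knob to go home.
- panel: the grey control box, fixed to the bench, 100 x 210 x 50 mm; origin at the centre of its underside, y along its length. The three buttons stand on its top.
- small_top (a point): the small round (18 mm across) push button. Point at the centre of the top of its white cap when not pressed; moves down with the cap; z up. Top of the cap stands 74 mm above the bench, 14 mm above its black housing (50 x 50 mm). The three buttons stand in a row 65 mm apart on the control box, in an order that changes from start to start.
- square_top (a point): the square (32 x 32 mm) push button. Point at the centre of the top of its white cap when not pressed; moves down with the cap; z up. Top of the cap stands 74 mm above the bench, 14 mm above its black housing (50 x 50 mm). The three buttons stand in a row 65 mm apart on the control box, in an order that changes from start to start.
- large_top (a point): the large round (42 mm across) push button. Point at the centre of the top of its white cap when not pressed; moves down with the cap; z up. Top of the cap stands 74 mm above the bench, 14 mm above its black housing (50 x 50 mm). The three buttons stand in a row 65 mm apart on the control box, in an order that changes from start to start.
- small (a joint): travel of the small round button, m: 0 up, 0.008 fully down; it springs back. About 1.6 N starts it and 5.2 N holds it fully down. It counts as pressed beyond 0.005, held for about 0.1 s.
- square (a joint): travel of the square button, m: 0 up, 0.008 fully down; it springs back. About 1.6 N starts it and 5.2 N holds it fully down. It counts as pressed beyond 0.005, held for about 0.1 s.
- large (a joint): travel of the large round button, m: 0 up, 0.008 fully down; it springs back. About 1.6 N starts it and 5.2 N holds it fully down. It counts as pressed beyond 0.005, held for about 0.1 s.
- glue: white glue bottle, 52 mm across and 150 mm high, standing; origin at the centre of its underside, z up. A bystander.
- jar: glass jar with a steel cap, 60 mm across and 80 mm high, standing; origin at the centre of its underside, z up. A bystander.

How it is judged (in metres and radians):
On the way, in this order (a step that is already met when the one before it is completed fails the run):
1. every chimney is inside the bowl, below the rim (horizontal distance between each of chimney1_mid, chimney2_mid, chimney3_mid, chimney4_mid and tub_rim below 0.085 m and z of each of chimney1_mid, chimney2_mid, chimney3_mid, chimney4_mid in the frame of tub_rim below -0.025 m), for 0.2 s.
2. the lid is seated level on the rim, over the chimneys (all of step 1 and z of lid_knob in the frame of tub_rim below 0.0335 m and horizontal distance between lid_knob and tub_rim below 0.01 m and angle between lid_knob's own z axis and vertical below 0.035 rad), for 0.2 s.
3. the small round button alone is pressed down (value of joint small above 0.005 m and value of joint each of square, large below 0.002 m), for 0.05 s.
4. the square button alone is pressed down (value of joint square above 0.005 m and value of joint each of small, large below 0.002 m), for 0.05 s.
5. the large round button alone is pressed down (value of joint large above 0.005 m and value of joint each of small, square below 0.002 m), for 0.05 s.
At the end, for the whole second after the job is handed in: Every chimney lies inside the bowl (centre at least 25 mm below the rim), at rest; the lid is down on the rim within 3.5 mm, centred within 10 mm and level within 0.035 rad (2 degrees); all three buttons are up again (all of step 2 and linear speed of each of chimney1, chimney2, chimney3, chimney4 below 0.03 m/s and value of joint each of small, square, large below 0.002 m and linear speed of lid below 0.02 m/s); the robot touches nothing.
It fails at once if the gripper presses a button while the lid is not home (((value of joint small above 0.004 m and distance between the grasp point and small_top below 0.06 m) or (value of joint square above 0.004 m and distance between the grasp point and square_top below 0.06 m) or (value of joint large above 0.004 m and distance between the grasp point and large_top below 0.06 m)) and not (z of lid_knob in the frame of tub_rim below 0.037 m and horizontal distance between lid_knob and tub_rim below 0.01 m and angle between lid_knob's own z axis and vertical below 0.07 rad)).
It fails at once if the gripper presses two buttons at once ((value of joint each of small, square above 0.004 m and (distance between the grasp point and small_top below 0.06 m or distance between the grasp point and square_top below 0.06 m)) or (value of joint each of small, large above 0.004 m and (distance between the grasp point and small_top below 0.06 m or distance between the grasp point and large_top below 0.06 m)) or (value of joint each of square, large above 0.004 m and (distance between the grasp point and square_top below 0.06 m or distance between the grasp point and large_top below 0.06 m))).
It fails at once if the glue bottle or the jar is knocked over (angle between any of glue, jar's own z axis and vertical above 0.7 rad).
Of chimney1, chimney2, chimney3, chimney4 only 2 to 4 are there at a start; the rules pass over those that are not, and their reading is None.
At some moment in a run one of chimney1, chimney2, chimney3, chimney4, lid may be knocked a few centimetres aside while the robot is not near it.
Once in a run the grip may slacken for a moment while it holds something.
It also fails if it takes over 210 s, if anything falls off the work surface, if the arm or the gripper's body presses on something with over 40 N, if the wrist force passes 120 N, or if a joint passes its speed limit or range.

### The arm

A 6-joint arm with a two-finger parallel gripper is mounted at the origin on the work surface. World frame = base frame: x ahead of the robot, y to its left, z up, the work surface at z = 0. Lengths are in m, angles in degrees, forces in N, time in s.
With the tool pointing down it reaches from about 0.35 to 0.875 m from the base axis. Payload 4.2 kg.
Tool frame: the origin (TCP) lies midway between the tips of the shut fingers; the grasp point (between the pads) lies 19 mm behind it; z points along the fingers, y is the line along which they close (so a half turn about z gives the same grasp; the last joint's range is limited). The gripper opens to 87 mm and grips with 3 to 60 N. Pads are 19 mm wide; open, the fingers measure 117 mm over their backs; the gripper's body (75 mm by 190 mm) begins 51 mm behind the grasp point.
Start: joints at [87.239, 22.042, 0.453, 0, -68.411, -14.817], TCP at [0.189, 0.596, 0.199] pointing down, gripper open.
Joint ranges: [-179.83, 179.83], [-69.29, 118.12], [-61.27, 80.66], [-181.25, 117.63], [-171.15, -9.14], [-177.46, 177.46]. Speed limits (degrees/s): [159.86, 159.86, 180, 180, 180, 180].

### API

Orientations are given as [roll, pitch, yaw] about the fixed x, y, z axes, in that order (R = Rz(yaw) Ry(pitch) Rx(roll)).
In Python, from workcell import env gives the robot as it stands. The module is installed in compiled form; this text tells all that it offers. Calls block until the motion is done:
- env.goto(position, orientation): joint-space move of the TCP to a pose.
- env.move_straight(position, rotation=None, rate=0.15, force_limit=None): straight line of the TCP; rotation=None keeps the orientation; rate is the mean speed in m/s. With force_limit (N) it stops when the force on the tool has changed by that much, and returns True; else False.
- env.set_joints(angles): joint-space move.
- env.gripper_to(opening, grasp_force=None): opening from 0.0 (shut) to 1.0 (fully open); grasp_force is the grip in N (None keeps the last); returns when the fingers have stopped.
- env.dwell(seconds).
- env.inverse_kinematics(position, orientation): joint angles nearest the present ones, or None.
- env.read_state(): the state.
- env.grab_frame(name): name is "scene" or "side" or "wrist"; returns a dict with "image" (384x512x3 uint8, blue, green, red), "fx", "fy", "cx", "cy" (pixels), "position" and "orientation" of the camera in the world. Camera axes: x right, y up, looking along -z (the intrinsics and any distortion apply to the point x, -y, -z); pixel columns grow to the right and rows downward; lengths in m; the calibration is good to about 2 mm. A picture is of the moment at which its call begins. There is no depth.
A pose or a line that the arm cannot do raises env.Unreachable and nothing moves.
- env.close_job(): hands the job in; it is judged then, once.
Trained networks look in a picture, given as the dict that the camera call returned (one of the last four; its "shot" number tells which), for a name from the list of things; names that differ only in an ending like _2 or _b are one class to them, and where a whole thing is asked for, a point or a joint stands for the part that bears it (a point fixed in the world has none). Each returns a list of dicts, best first, with "score" (0 to 1); they miss things now and then, are a little off and sometimes report something else, mostly with a low value. They report only what shows in the picture. A call takes as long as a camera call.
- env.search_frame(picture, thing): "xyz" ([x, y, z] in m, in world coordinates, good to about 4 mm: the middle of the surface that is visible of it).
- env.trace(picture, thing): "mask" (384x512 bool, what is visible of it).
The state is a dict: "clock": time; "joint_positions": joint angles; "qvel": joint speeds; "joint_torque": joint torques, N m; "position": TCP position; "tool_rot": TCP orientation; "force": force on the tool from outside, world axes, zero at the start; "wrist_torque": the same for the moment, N m; "opening": opening from 0.0 (shut) to 1.0 (fully open); "finger_force": force on a finger pad.
Only numpy, scipy, OpenCV 4.12 (cv2) and the standard library are available. Lean on these libraries where they do the work, as an engineer would, in place of code of your own. Each camera call takes 0.05 s, during which the arm holds its last target. There are 200 camera calls.

## Working session

There is one attempt and no reset: what is moved stays moved. The work goes in short steps, each a Python script; the robot and the scene stay as the last script left them, time stands still between calls to the robot, and variables do not carry over. Pictures are saved under pics/ and viewed, at most 14 in all, crops included, and the job is handed in when it is done.

```bash
mkdir -p pics
cat > h.py <<'E'
from workcell import env
import numpy as np, cv2
from scipy.spatial.transform import Rotation as R
np.set_printoptions(precision=4,suppress=True)
def rot(o): return R.from_euler('xyz',o,degrees=True).as_matrix()
def project(f,p):
    c=rot(f['orientation']).T@(np.array(p)-f['position'])
    return np.array([f['cx']+f['fx']*c[0]/-c[2], f['cy']+f['fy']*(-c[1])/-c[2]])
def pix2plane(f,uv,z):
    d=np.array([(uv[0]-f['cx'])/f['fx'],-(uv[1]-f['cy'])/f['fy'],-1.])
    d=rot(f['orientation'])@d; p=np.array(f['position'])
    return p+d*(z-p[2])/d[2]
E
cat > s.py <<'E'
from h import *
for n in ['scene','side','wrist']:
    f=env.grab_frame(n); cv2.imwrite(f'pics/{n}0.png',f['image'])
    print(n,[k for k in f if k!='image'],f['position'],f['orientation'],f['fx'],f['cx'],f['cy'])
    if n=='wrist': continue
    for t in ['chimney1_mid','tub_rim','lid_knob','lid','panel','small_top','square_top','large_top','glue','jar']:
        try: r=env.search_frame(f,t)
        except Exception as e: print(t,e); continue
        print(t,[(round(d['score'],2),np.array(d['xyz'])) for d in r if d['score']>.15])
print(env.read_state())
E
python3 s.py; python3 -c "
import cv2,numpy as np
a=[cv2.imread(f'pics/{n}0.png') for n in ('scene','side')]
cv2.imwrite('pics/sc.png',cv2.resize(a[0],(800,600)));cv2.imwrite('pics/si.png',cv2.resize(a[1],(800,600)))"
```

```text
scene ['fx', 'fy', 'cx', 'cy', 'position', 'orientation', 'shot'] [1.3132 0.549  0.9051] [ 50.4108  -0.8622 128.1992] 492.628932547265 254.1395228590761 187.23143941934765
chimney1_mid [(0.84, array([ 0.4521, -0.0674,  0.0512]))]
tub_rim [(0.9, array([0.4905, 0.304 , 0.0963]))]
lid_knob [(0.97, array([ 0.4782, -0.3237,  0.0338]))]
lid [(0.84, array([ 0.4772, -0.3209,  0.0336]))]
panel [(0.97, array([0.6855, 0.0427, 0.0495])), (0.39, array([ 0.4786, -0.3222,  0.029 ]))]
small_top [(0.64, array([0.6518, 0.0214, 0.0733]))]
square_top [(0.53, array([ 0.6493, -0.0413,  0.072 ]))]
large_top [(0.49, array([0.6631, 0.0895, 0.0736]))]
glue [(0.9, array([ 0.7432, -0.2124,  0.0796]))]
jar [(0.87, array([0.7555, 0.2364, 0.0601])), (0.61, array([ 0.48  , -0.3223,  0.0314])), (0.48, array([ 0.5521, -0.0777,  0.0575]))]
side ['fx', 'fy', 'cx', 'cy', 'position', 'orientation', 'shot'] [ 0.1795 -0.6812  0.6729] [ 55.3036   1.1637 -33.1018] 441.990797148875 253.9129969158728 190.75122078037938
chimney1_mid [(0.82, array([ 0.4344, -0.0895,  0.0614])), (0.74, array([ 0.4714, -0.3311,  0.032 ]))]
tub_rim
[... 522 characters left out ...]
0.0975,  0.0536]))]
wrist ['fx', 'fy', 'cx', 'cy', 'position', 'orientation', 'shot'] [0.2529 0.5756 0.3854] [ -14.0774    0.0356 -107.5621] 282.9341646186361 255.2175602424638 190.60913907146625
{'clock': 1.15, 'joint_positions': array([ 87.2386,  22.041 ,   0.4517,  -0.0001, -68.4116, -14.8151]), 'qvel': array([ 0.0263, -0.0898, -0.0159, -0.0778,  0.0379,  0.082 ]), 'joint_torque': array([  0.0005, -39.048 ,  18.7621,   4.2246,   0.0153,  -0.    ]), 'position': array([0.1887, 0.5958, 0.1988]), 'tool_rot': array([179.9991,  -0.0002, -17.5765]), 'force': array([ 0.2568, -0.0178,  0.3479]), 'wrist_torque': array([-0.017 , -0.0315, -0.0475]), 'finger_force': 0.0, 'opening': 0.9977121939508875}
```

View pics/sc.png

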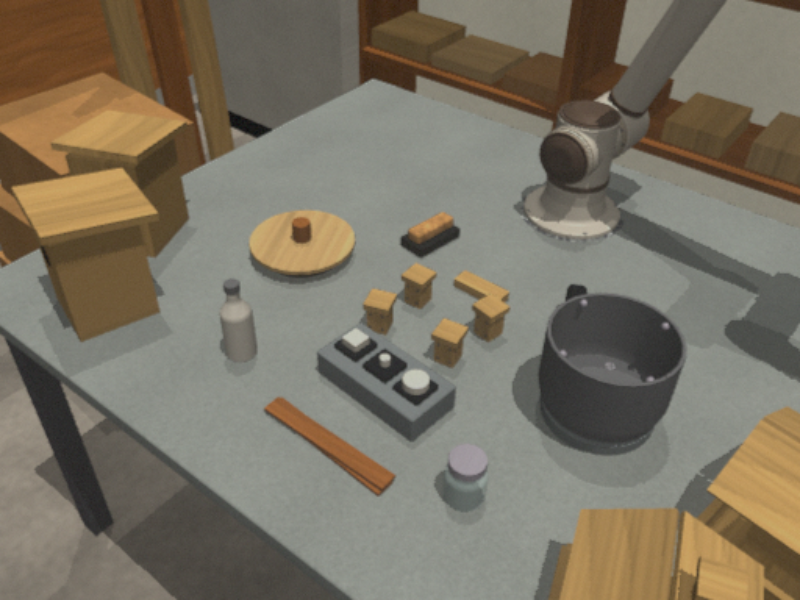

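View pics/si.png

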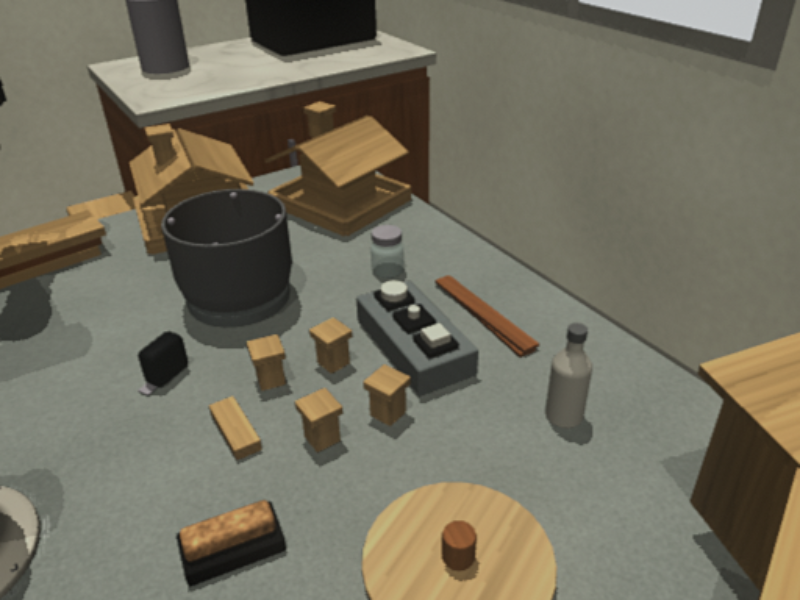

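The scene picture shows four chimneys, with cap tops near (419,273), (379,299), (490,306) and (450,331) in the 800 px view. The knob is at (301,230). From left to right the buttons are square (355,340), small (384,360) and large (416,381). Next I'll look from above with the wrist camera.

```bash
cat > s1.py <<'E'
from h import *
f=env.grab_frame('scene'); s=1.5625
for n,uv,z in [('c',(419,273),.064),('c',(379,299),.064),('c',(490,306),.064),('c',(450,331),.064),('knobtop',(301,222),.074),('rim',(612,342),.16)]:
    print(n,pix2plane(f,(uv[0]/s,uv[1]/s),z))
st=env.read_state(); w=env.grab_frame('wrist')
T=rot(st['tool_rot']); print('cam in tool',T.T@(w['position']-st['position']))
def look(xy,z,yaw,name):
    env.goto([xy[0],xy[1],z],[180,0,yaw]); env.dwell(.2)
    f=env.grab_frame('wrist'); cv2.imwrite(f'pics/{name}.png',f['image'])
    import pickle; pickle.dump(f,open(f'pics/{name}.pkl','wb')); print(name,f['position'],f['orientation'])
    return f
f=look((.42,.26),.42,0,'wbowl')
for t in ['tub_rim']: print(t,[(round(d['score'],2),np.array(d['xyz'])) for d in env.search_frame(f,t)])
f=look((.44,-.05),.35,0,'wch')
for t in ['chimney1_mid','chimney2_mid','small_top','square_top','large_top','panel']:
    print(t,[(round(d['score'],2),np.array(d['xyz'])) for d in env.search_frame(f,t)])
a=[cv2.imread(f'pics/{n}.png') for n in('wbowl','wch')]
cv2.imwrite('pics/w01.png',np.hstack(a)[:, :] if 0 else cv2.resize(np.vstack(a),(400,600)))
E
python3 s1.py
```

```text
c [ 0.4388 -0.0736  0.064 ]
c [ 0.5389 -0.0833  0.064 ]
c [0.4349 0.0731 0.064 ]
c [0.5286 0.0567 0.064 ]
knobtop [ 0.4659 -0.3342  0.074 ]
rim [0.4918 0.3047 0.16  ]
cam in tool [ 0.0673 -0.0001 -0.1866]
wbowl [0.4872 0.2606 0.6059] [-14.1158  -0.0169 -89.9284]
tub_rim [(0.78, array([0.4829, 0.313 , 0.0424]))]
wch [ 0.5076 -0.0493  0.5367] [-14.0529   0.0419 -89.8892]
chimney1_mid [(0.6, array([ 0.4438, -0.0747,  0.0658]))]
chimney2_mid [(0.82, array([0.4319, 0.0682, 0.0658]))]
small_top [(0.65, array([0.6495, 0.0204, 0.0701])), (0.19, array([0.5228, 0.0489, 0.0605]))]
square_top [(0.78, array([ 0.641 , -0.0465,  0.0727]))]
large_top [(0.65, array([0.6546, 0.0803, 0.074 ])), (0.65, array([ 0.4734, -0.3366,  0.0317]))]
panel [(0.96, array([0.6214, 0.0008, 0.0504]))]
```

View pics/wch.png

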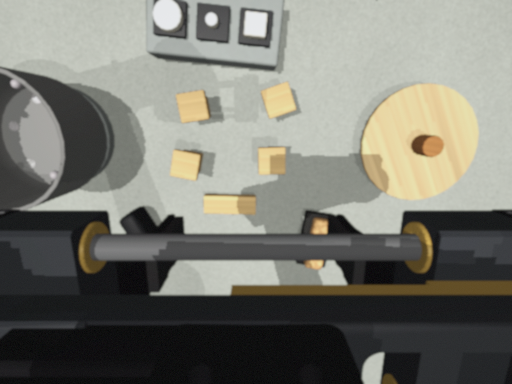

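View pics/wbowl.png

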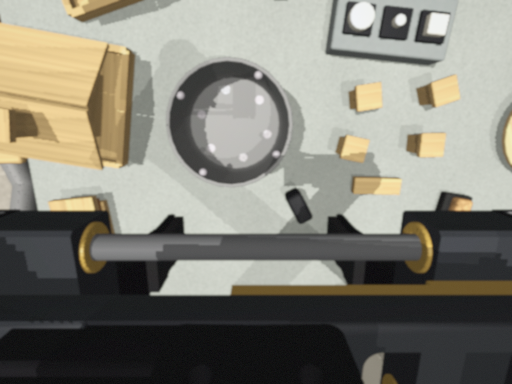

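The wrist view shows the four caps at about (193,106), (280,100), (186,164) and (272,160). The knob is at (428,146), and the bowl's mouth balls in the other view are at (258,76), (181,96), (203,171) and (276,153). I'll locate the bowl from those balls and segment the caps.

```bash
cat >> h.py <<'E'
def blocks(f,z=.064,near=None):
    """cap tops in a wrist picture: list of (x,y,yaw mod 90,size)"""
    hsv=cv2.cvtColor(f['image'],cv2.COLOR_BGR2HSV)
    m=cv2.inRange(hsv,(8,75,165),(28,255,255))   # bright wood = top faces
    m[205:]=0
    out=[]
    for c in cv2.findContours(cv2.morphologyEx(m,cv2.MORPH_OPEN,np.ones((3,3))),cv2.RETR_EXTERNAL,cv2.CHAIN_APPROX_NONE)[0]:
        if cv2.contourArea(c)<150: continue
        P=np.array([pix2plane(f,p[0]+0.,z)[:2] for p in c],np.float32)*1000
        (cx,cy),(w,h),a=cv2.minAreaRect(P)
        out.append((cx/1000,cy/1000,(a+45)%90-45,w,h))
    return out
E
cat > s2.py <<'E'
from h import *
import pickle
f=pickle.load(open('pics/wbowl.pkl','rb'))
P=np.array([pix2plane(f,p,.152)[:2] for p in [(258,76),(181,96),(203,171),(276,153)]])
print('balls',P,'c',P.mean(0),(P[0]+P[2])/2,(P[1]+P[3])/2,np.linalg.norm(P-P.mean(0),axis=1))
g=pickle.load(open('pics/wch.pkl','rb'))
for q in (f,g):
    print('--'); [print(np.array(b)) for b in blocks(q)]
    for u in [(100,100),(193,106)]: print(cv2.cvtColor(q['image'],cv2.COLOR_BGR2HSV)[u[1],u[0]])
# rim circle
gr=cv2.cvtColor(f['image'],cv2.COLOR_BGR2GRAY); print(cv2.HoughCircles(cv2.GaussianBlur(gr,(3,3),0),cv2.HOUGH_GRADIENT,1,30,param1=80,param2=25,minRadius=48,maxRadius=70))
E
python3 s2.py
```

```text
balls [[0.5505 0.2563]
 [0.5218 0.3737]
 [0.4058 0.3452]
 [0.4352 0.2271]] c [0.4783 0.3006] [0.4782 0.3008] [0.4785 0.3004] [0.0847 0.0851 0.0851 0.0852]
--
[ 0.3302  0.6286  0.0669 14.5068 87.3716]
[ 0.3615  0.0211  0.0673 30.2773 88.943 ]
[  0.4335   0.072  -11.1012  45.9798  44.1616]
[ 0.4413 -0.0743  0.4777 43.3352 45.4315]
[ 0.5276  0.0549  6.2114 45.1079 43.6608]
[ 0.5386 -0.0834 18.6637 43.6563 45.2479]
[  0.5136   0.5189 -11.9756  38.606  200.0782]
[  0.5117   0.6362 -10.2888 189.9432 247.07  ]
[ 0.6704  0.5424  0.0777 24.1158 86.5995]
[ 18 115 104]
[20  8 92]
--
[ 0.3714 -0.0044  0.1235 12.6493 88.9078]
[ 0.4219 -0.255  23.2101 77.0461 31.3113]
[  0.4341   0.0693 -11.5407  44.7231  44.7072]
[ 0.442  -0.0766  0.2968 43.8493 42.3935]
[  0.4663  -0.2683  15.8286 150.2245  29.6012]
[  0.492   -0.3812  23.4875 124.9419  10.4184]
[ 0.5281  0.052   9.5064 45.3697 44.9252]
[  0.4682  -0.3174  24.7466 184.0696  47.8509]
[  0.48    -0.3459  26.2265 177.5763  50.6319]
[ 0.5381 -0.0857 19.243  44.9495 45.0395]
[ 45  17 122]
[ 20  96 226]
[[[230.5 120.5  61.3]]]
```

```bash
cat >> h.py <<'E'
C=np.array([.4783,.3006])
def find():
    env.goto([.44,-.0,.33],[180,0,0]); env.dwell(.15)
    f=env.grab_frame('wrist'); cv2.imwrite('pics/last.png',f['image'])
    return sorted([b for b in blocks(f) if 38<b[3]<52 and 38<b[4]<52 and b[0]<.6],key=lambda b:-b[1])
def pick(b):
    x,y,a=b[:3]
    env.goto([x,y,.14],[180,0,a]); 
    hit=env.move_straight([x,y,.038],rate=.12,force_limit=8)
    env.gripper_to(0.0,30); env.move_straight([x,y,.10],rate=.15)
    s=env.read_state(); print('pick',np.array(b),hit,'open',s['opening'],'ff',s['finger_force'],'t',s['clock'])
    return s['opening']
def place(phi,r=.050):
    p=np.radians(phi); x,y=C+r*np.array([np.cos(p),np.sin(p)])
    yaw=phi
    s=env.read_state(); px,py,_=s['position']
    env.move_straight([px,py,.28],rate=.25)
    best=None
    for k in (phi,phi+180,phi-180):
        j=env.inverse_kinematics([x,y,.28],[180,0,k])
        if j is not None:
            d=np.abs(np.array(j)-s['joint_positions']).max()
            if best is None or d<best[0]: best=(d,k)
    env.goto([x,y,.28],[180,0,best[1]])
    print('over bowl',env.read_state()['opening'])
    hit=env.move_straight([x,y,.101],rate=.12,force_limit=8)
    env.gripper_to(.72); s=env.read_state(); print('placed',hit,s['position'],s['clock'])
    env.move_straight([x,y,.28],rate=.25); env.gripper_to(1.0)
E
python3 - <<'E'
from h import *
bs=find(); [print(np.array(b)) for b in bs]
pick(bs[0]); place(13.5+90)
E
```

```text
[  0.4342   0.0694 -11.6386  45.0771  44.7178]
[ 0.5282  0.052   8.9265 45.1188 45.3212]
[ 0.4414 -0.076   2.959  45.5369 44.7187]
[ 0.5378 -0.0846 18.8625 45.0646 45.289 ]
pick [  0.4342   0.0694 -11.6386  45.0771  44.7178] False open 0.5116526070982482 ff 29.997787177562714 t 8.725
over bowl 0.5147841616792254
placed False [0.4666 0.3492 0.101 ] 13.2417
```

```bash
cat > s3.py <<'E'
from h import *
import sys
phi=float(sys.argv[1])
bs=find(); [print(np.array(b)) for b in bs]
if pick(bs[0])>.45: place(phi)
env.goto([C[0]-.06,C[1],.42],[180,0,0]); env.dwell(.2)
f=env.grab_frame('wrist'); cv2.imwrite(f'pics/b{int(phi)}.png',f['image'][20:230,120:400])
E
python3 s3.py -76.5
```

```text
[ 0.4645  0.3861 13.9363 50.3379 50.7417]
[ 0.528   0.0519  8.9681 45.2428 45.388 ]
[ 0.4418 -0.0765  3.0901 45.4553 44.672 ]
[ 0.5377 -0.0845 18.1625 45.0564 45.259 ]
pick [ 0.4645  0.3861 13.9363 50.3379 50.7417] True open 0.06703437579411137 ff 30.072004543617368 t 20.4083
```

View pics/b-76.png

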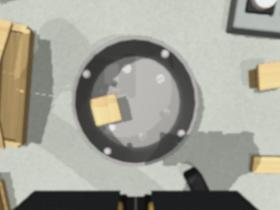

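The first block stands upright in the bowl at about (105,110) in the crop. The detector then took that block for one on the bench. The descent stopped gently on the rim, and no harm was done. I'll exclude the bowl region.

```bash
sed -i 's/b\[0\]<.6\]/b[0]<.6 and np.hypot(*(np.array(b[:2])-C))>.15]/' h.py
sed -i 's/^bs=find/env.gripper_to(1.0); bs=find/' s3.py
python3 s3.py -76.5 && python3 s3.py 13.5
```

```text
[ 0.5282  0.0519  9.0322 44.833  45.4533]
[ 0.4412 -0.076   3.1407 45.6834 44.6723]
[ 0.5377 -0.0845 19.2412 44.9107 45.2856]
pick [ 0.5282  0.0519  9.0322 44.833  45.4533] False open 0.5159527477910505 ff 29.99759942293167 t 28.0667
over bowl 0.511999361961482
placed False [0.49  0.252 0.101] 32.4
[ 0.4414 -0.076   3.1409 45.5098 44.6724]
[ 0.5377 -0.0845 19.2411 44.9108 45.2858]
pick [ 0.4414 -0.076   3.1409 45.5098 44.6724] False open 0.5115588208301916 ff 29.94411438703537 t 40.7833
over bowl 0.5139428091608387
placed False [0.527  0.3123 0.101 ] 45.4167
```

View pics/b13.png

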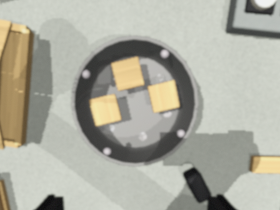

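Three blocks stand upright in the bowl, at (105,110), (128,72) and (163,97) in the crop. I'll place the last one, then measure the lid.

```bash
python3 s3.py 193.5
python3 - <<'E'
from h import *
f=env.grab_frame('wrist'); p=np.array(f['image'][20:230,120:400])
import pickle; pickle.dump(f,open('pics/wb2.pkl','wb'))
env.goto([.40,-.335,.33],[180,0,0]); env.dwell(.2)
f=env.grab_frame('wrist'); cv2.imwrite('pics/lid.png',np.vstack([cv2.resize(p,(512,384)),f['image']])[:590])
pickle.dump(f,open('pics/lid.pkl','wb'))
r=env.search_frame(f,'lid_knob'); print([(d['score'],np.array(d['xyz'])) for d in r])
r=env.trace(f,'lid_knob'); m=r[0]['mask']; print('knob mask',m.sum())
for d in r:
    m=d['mask'].astype(np.uint8); c=max(cv2.findContours(m,0,1)[0],key=cv2.contourArea); print(d['score'],m.sum(),cv2.minEnclosingCircle(c))
hsv=cv2.cvtColor(f['image'],cv2.COLOR_BGR2HSV)
m=cv2.inRange(hsv,(8,50,120),(28,255,255)); m[205:]=0
c=max(cv2.findContours(m,0,1)[0],key=cv2.contourArea)
P=np.array([pix2plane(f,q[0]+0.,.034)[:2] for q in cv2.convexHull(c)],np.float32)*1000
print('disc',cv2.minEnclosingCircle(P),cv2.fitEllipse(P)); print(env.read_state()['clock'])
E
```

```text
[ 0.5377 -0.0845 19.2416 44.9114 45.2863]
pick [ 0.5377 -0.0845 19.2416 44.9114 45.2863] False open 0.5165419560543324 ff 29.996105432510376 t 52.9
over bowl 0.5154902498991766
placed False [0.4297 0.2889 0.101 ] 57.5
[(0.56, array([ 0.4706, -0.3378,  0.0343]))]
knob mask 12108
0.84 12108 ((258.0, 117.0), 63.19820022583008)
disc ((466.6067810058594, -338.1195983886719), 102.04464721679688) ((466.5295715332031, -338.0705261230469), (201.14093017578125, 203.36326599121094), 131.4429168701172)
62.6583
```

View pics/lid.png

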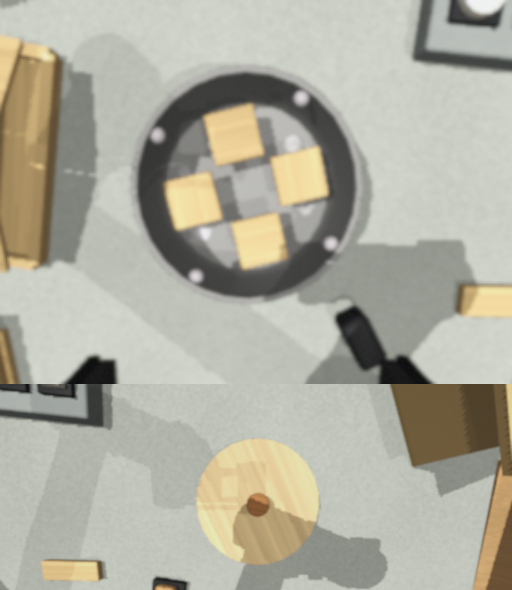

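Run:
```python
from h import *
import pickle
f=pickle.load(open('pics/wb2.pkl','rb'))
P=np.array([pix2plane(f,(120+u*280/512,20+v*210/384),.152)[:2] for u,v in [(301,98),(157,135),(195,277),(331,244)]])
c=P.mean(0); print('bowl',c)
x,y=.4666,-.338
env.goto([x,y,.16],[180,0,0]); 
print(env.move_straight([x,y,.041],rate=.1,force_limit=6))
env.gripper_to(0,55); s=env.read_state(); print('grip',s['opening'],s['finger_force'])
env.move_straight([x,y,.30],rate=.15); s=env.read_state(); print('lift',s['opening'],s['force'],s['clock'])
c=(c+C)/2
env.goto([c[0],c[1],.30],[180,0,0]); s=env.read_state(); print('over',s['opening'],s['finger_force'],s['force'],s['position'],s['clock'])
f=env.grab_frame('wrist'); pickle.dump(f,open('pics/over.pkl','wb')); cv2.imwrite('pics/over.png',f['image'])
g=env.grab_frame('side'); cv2.imwrite('pics/overs.png',np.hstack([g['image'][:, :],])[60:260,60:320])
```

```text
bowl [0.4777 0.3008]
False
grip 0.39310705888933567 54.99987602233887
lift 0.398151797159305 [ 0.8485 -0.4198 -2.8519] 67.5583
over 0.39632366663873897 54.999184012413025 [ 0.2328 -0.8763 -0.9084] [0.4784 0.3    0.3001] 69.8417
```

View pics/overs.png

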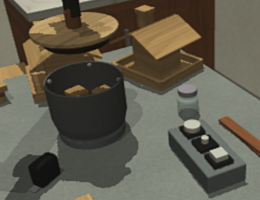

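The lid hangs level over the bowl (disc about (75,30), bowl mouth about (90,85) in the crop). I'll lower it and press it down.

Run:
```python
from h import *
c=[.478,.3006]
env.move_straight([*c,.215],rate=.1)
h=env.move_straight([*c,.172],rate=.03,force_limit=20); s=env.read_state(); print(h,s['position'],s['force'],s['wrist_torque'],s['opening'])
env.dwell(.3)
env.gripper_to(1.0); s=env.read_state(); print(s['position'],s['force'])
p=s['position']; env.move_straight([p[0],p[1],.29],rate=.15)
env.gripper_to(0.0,30)
h=env.move_straight([*c,.203],rate=.03,force_limit=18); s=env.read_state(); print('press',h,s['position'],s['force'],s['clock'])
env.dwell(.3); env.move_straight([*c,.27],rate=.15)
env.goto([c[0]-.06,c[1],.42],[180,0,0]); env.dwell(.2)
f=env.grab_frame('wrist')
hsv=cv2.cvtColor(f['image'],cv2.COLOR_BGR2HSV)
m=cv2.inRange(hsv,(8,50,120),(28,255,255)); m[205:]=0
k=cv2.findContours(m,0,1)[0]; k=[q for q in k if cv2.contourArea(q)>3000]
for q in k:
    P=np.array([pix2plane(f,u[0]+0.,.170)[:2] for u in cv2.convexHull(q)],np.float32)*1000
    print('disc',cv2.minEnclosingCircle(P),cv2.fitEllipse(P))
g=env.grab_frame('scene'); sd=env.grab_frame('side')
cv2.imwrite('pics/seat.png',np.hstack([cv2.resize(g['image'][160:290,310:470],(400,325)),cv2.resize(sd['image'][90:220,80:240],(400,325))]))
```

```text
True [0.4787 0.3012 0.1769] [-1.4194 -0.1289  3.8971] [ 0.003   0.1488 -0.0203] 0.3921558192283526
[0.4783 0.3009 0.1763] [ 0.2009  0.0674 -0.116 ]
press False [0.478  0.3006 0.2031] [ 0.0348 -0.3204  1.2469] 79.0917
disc ((478.7210388183594, 300.7434997558594), 101.90901947021484) ((478.55279541015625, 301.04278564453125), (201.49659729003906, 203.288330078125), 153.74534606933594)
disc ((501.1639709472656, 570.037353515625), 146.35018920898438) ((516.2877197265625, 623.4343872070312), (207.38314819335938, 550.690185546875), 174.5148468017578)
```

View pics/seat.png

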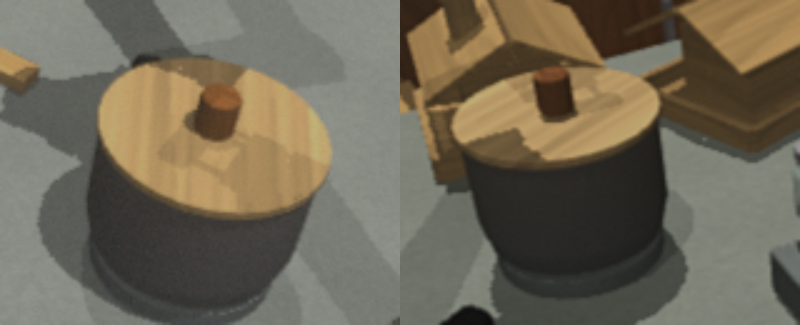

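Both views show the lid flat on the rim: no gap, centred within 1 mm, and the held push stopped at seated height. The check press met almost no force, though, so I'll repeat it a bit deeper.

Run:
```python
from h import *
c=[.478,.3006]
env.goto([*c,.26],[180,0,0]); print(env.read_state()['opening'])
z=.215
env.move_straight([*c,z],rate=.1)
while z>.196:
    z-=.003; h=env.move_straight([*c,z],rate=.02,force_limit=18); s=env.read_state(); print(h,s['position'][2],s['force'][2],s['opening'])
    if h or s['force'][2]>16: break
env.dwell(.3); print(env.read_state()['force'])
env.move_straight([*c,.30],rate=.15)
```

```text
0.004648909245547834
False 0.21229539007517784 1.3672523531680765 0.005156001173094989
False 0.20875052096731003 0.21934157038422009 0.0050708970798273275
False 0.2057710223129413 0.20387246471890036 0.0048156336530870885
False 0.202796278078152 0.4241988447995187 0.006487602688340382
False 0.19979207171670274 0.10384973680066657 0.006568717868185625
False 0.19677472557955744 0.31711462494659026 0.007477628029114977
False 0.19382534950090582 0.40708128256510356 0.011941826299692867
[ 0.4839 -0.5899  0.7607]
```

Run:
```python
from h import *
g=env.grab_frame('scene'); sd=env.grab_frame('side')
cv2.imwrite('pics/seat2.png',np.hstack([cv2.resize(g['image'][120:290,310:470],(400,425)),cv2.resize(sd['image'][50:220,80:240],(400,425))]))
print(env.read_state()['position'])
```

```text
[0.4775 0.3002 0.2986]
```

View pics/seat2.png

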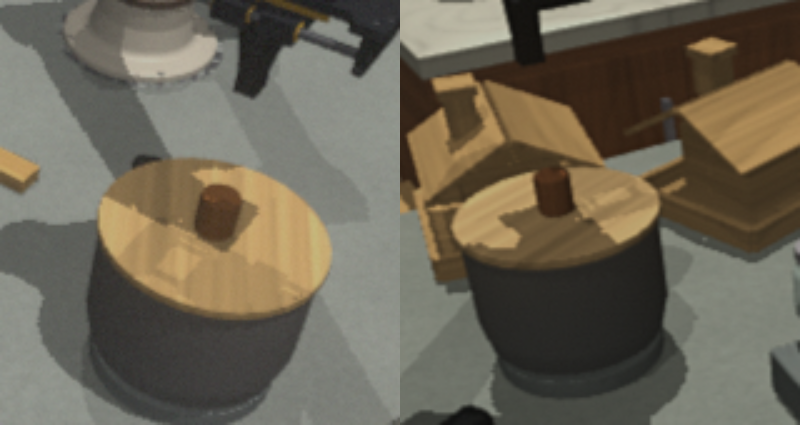

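Run:
```python
from h import *
s=env.read_state(); p=s['position']; print(p,s['tool_rot'],s['opening'])
for n,o in (('scene',(310,120)),('side',(80,50))):
    g=env.grab_frame(n)
    for q in (p,[.478,.3006,.210],[.4783,.3009,.2]): print(n,(project(g,q)-o)*2.5)
```

```text
[0.4775 0.3002 0.2986] [179.8947   0.1192  -0.0027] 0.002681917298470301
scene [239.3817 112.8106]
scene [218.0295 194.7158]
scene [215.9048 203.6919]
side [134.6906  84.605 ]
side [150.9273 171.5924]
side [152.8046 180.7407]
```

The knob's projected seated position matches both views, so the lid is home. The visible fingertips sit about 20 mm above the reported TCP, so the shut fingers simply never reached the knob. I'll press lower to confirm that and calibrate the tip height.

Run:
```python
from h import *
c=[.478,.3006]
env.move_straight([*c,.205],rate=.15)
z=.197
while z>.178:
    h=env.move_straight([*c,z],rate=.02,force_limit=15); s=env.read_state(); print(h,s['position'],s['force'],s['opening'])
    if h: break
    z-=.003
env.dwell(.2); s=env.read_state();print(s['position'],s['force'],s['clock'])
env.move_straight([*c,.28],rate=.15)
g=env.grab_frame('side'); print(project(g,env.read_state()['position'])); cv2.imwrite('pics/tip.png',cv2.resize(g['image'][20:200,60:260],(800,600)))
```

```text
False [0.478  0.3006 0.197 ] [ 0.1126 -0.3551  0.3682] 0.0019411907901214507
False [0.4779 0.3005 0.1938] [-0.2545  0.3277 -0.1341] 0.00628554833966199
False [0.4779 0.3005 0.1908] [ 0.4244  0.3828 -1.0855] 0.007010457161997225
False [0.4779 0.3005 0.1878] [ 0.4088  0.0294 -0.0979] 0.00570220288975781
False [0.4784 0.3009 0.1866] [-2.3428  0.3498  6.144 ] 0.004680555987337362
True [0.4784 0.3008 0.1867] [-1.0812  0.7493  2.9209] 0.005425107658836264
[0.4784 0.3008 0.1867] [-1.5816  1.1336  5.1881] 88.75
[135.3095  92.2006]
```

View pics/tip.png

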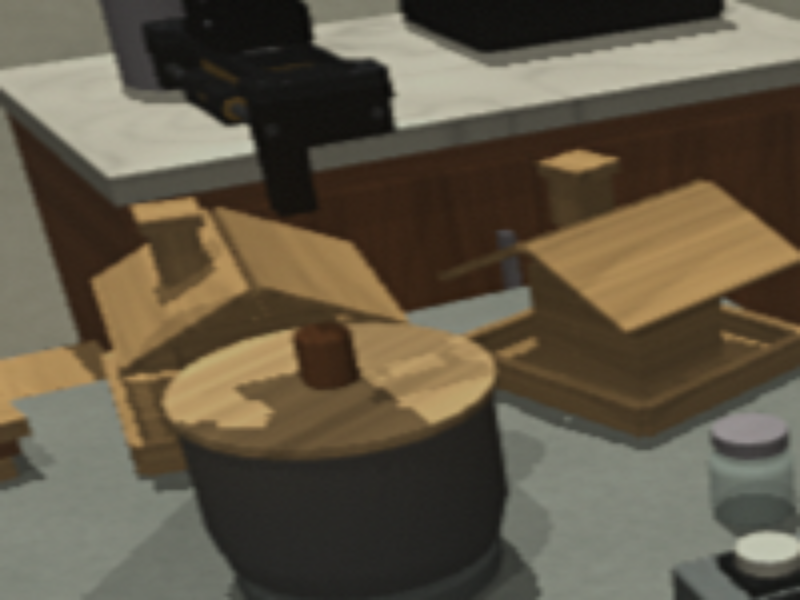

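Contact was stiff at TCP 0.187, so the shut tip sits about 23 mm above the TCP, matching the picture, and the lid is home. Next I'll measure the white button caps from above.

Run:
```python
from h import *
env.goto([.56,.02,.22],[180,0,0]); env.dwell(.2)
f=env.grab_frame('wrist'); cv2.imwrite('pics/btn.png',f['image'])
hsv=cv2.cvtColor(f['image'],cv2.COLOR_BGR2HSV); m=cv2.inRange(hsv,(0,0,170),(180,60,255)); m[205:]=0
for q in cv2.findContours(m,0,1)[0]:
    if cv2.contourArea(q)<60: continue
    P=np.array([pix2plane(f,u[0]+0.,.074)[:2] for u in q],np.float32)*1000
    print(np.array(cv2.minAreaRect(P)[0]),cv2.minAreaRect(P)[1:],cv2.contourArea(P))
for t in ['small_top','square_top','large_top']: print(t,[(round(d['score'],2),np.array(d['xyz'])) for d in env.search_frame(f,t)[:2]])
```

```text
[637.5571  15.9691] ((220.9722442626953, 616.6597900390625), 0.10779193043708801) 103586.43045459193
small_top [(0.62, array([0.6519, 0.0151, 0.0749])), (0.58, array([ 0.6416, -0.0488,  0.0749]))]
square_top [(0.57, array([ 0.644 , -0.0516,  0.0722]))]
large_top [(0.76, array([0.6558, 0.0777, 0.0736]))]
```

View pics/btn.png

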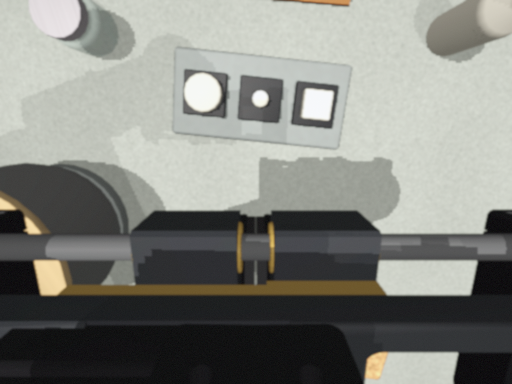

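The caps are at (203,92) large, (260,98) small and (318,104) square. Pressing in order: small, square, large.

Run:
```python
from h import *
f=env.grab_frame('wrist')
B={n:pix2plane(f,uv,.074)[:2] for n,uv in dict(small=(260,98.5),square=(318,104),large=(203,92)).items()}
print(B, env.read_state()['opening'])
for n,p in B.items():
    env.goto([*p,.12],[180,0,0]); env.move_straight([*p,.062],rate=.1)
    z=.056; 
    while z>.036:
        h=env.move_straight([*p,z],rate=.03,force_limit=12); s=env.read_state(); print(n,h,round(s['position'][2],4),round(s['force'][2],2))
        if h or s['force'][2]>9: break
        z-=.002
    env.dwell(.4); s=env.read_state(); print(n,'held',s['position'],s['force'])
    env.move_straight([*p,.12],rate=.1)
print(env.read_state()['clock'])
```

```text
{'small': array([0.6504, 0.0153]), 'square': array([ 0.6445, -0.0501]), 'large': array([0.6572, 0.0788])} 0.0014042810103611209
small False 0.0559 -0.26
small False 0.0539 0.21
small False 0.0518 -0.29
small False 0.0504 1.17
small False 0.0484 2.33
small False 0.0463 2.4
small False 0.0443 4.66
small False 0.0427 5.66
small False 0.0425 13.3
small held [0.6509 0.0153 0.0425] [-2.881  -0.7402 12.4431]
square False 0.056 0.65
square False 0.0539 0.11
square False 0.0518 -0.25
square False 0.0503 1.96
square False 0.0483 2.35
square False 0.0463 2.95
square False 0.0443 4.35
square False 0.0427 6.44
square False 0.0425 13.39
square held [ 0.645  -0.0501  0.0425] [-1.709   0.592  13.0103]
large False 0.056 -1.19
large False 0.0539 -0.51
large False 0.0518 -0.87
large False 0.0503 2.4
large False 0.0483 2.57
large False 0.0463 3.55
large False 0.0443 4.92
large False 0.0427 6.3
large False 0.0425 13.15
large held [0.6577 0.0789 0.0425] [-3.0253  0.4396 12.0485]
106.0167
```

All three buttons reached their stop. They put the tip offset at 23.2 mm, so the knob top was at 0.2099, which is exactly seated. I'll check the lid once more, then hand in.

Run:
```python
from h import *
env.goto([C[0]-.06,C[1],.42],[180,0,0]); env.dwell(.3)
f=env.grab_frame('wrist')
m=cv2.inRange(cv2.cvtColor(f['image'],cv2.COLOR_BGR2HSV),(8,50,120),(28,255,255)); m[205:]=0
ok=False
for q in cv2.findContours(m,0,1)[0]:
    if cv2.contourArea(q)<3000: continue
    P=np.array([pix2plane(f,u[0]+0.,.170)[:2] for u in cv2.convexHull(q)],np.float32)*1000
    c,r=cv2.minEnclosingCircle(P); print(c,r)
    ok|=np.hypot(*(np.array(c)/1000-C))<.004 and abs(r-102)<2
print(ok,len(find()))
if ok: print(env.close_job())
```

```text
(478.9026184082031, 300.69482421875) 102.0030517578125
(501.05291748046875, 572.3240966796875) 147.3705291748047
True 0
the job is handed in; nothing more can be done
None
```

The job is handed in: all four chimneys are in the bowl, the lid is seated and centred, and the small, square and large buttons were each pressed fully down in that order; the judge's verdict was not shown.

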